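# Load and log in the analyser's sample drawer

## Robot

A 6-joint arm with a two-finger parallel gripper is mounted at the origin on a cart in front of the work surface, level with it; the furniture and walls round the work are solid. World frame = base frame: x ahead of the robot, y to its left, z up, the work surface at z = 0. Lengths are in mm, angles in rad, forces in N, time in s.
With the tool pointing down it reaches from about 200 to 875 mm from the base axis. Payload 3.4 kg.
Tool frame: the origin (TCP) lies midway between the tips of the shut fingers; the grasp point (between the pads) lies 19 mm behind it; z points along the fingers, y is the line along which they close (so a half turn about z gives the same grasp; the last joint's range is limited). The gripper opens to 94 mm and grips with 3 to 60 N. Pads are 16 mm wide; open, the fingers measure 119 mm over their backs; the gripper's body (75 mm by 177 mm) begins 78 mm behind the grasp point.
Start: joints at [1.194, 0.276, 1.505, -0, 1.361, -0.121], TCP at [145.502, 556.322, 205.493] pointing down, gripper open.
Joint ranges: [-2.89, 2.89], [-0.75, 2.08], [0.22, 2.7], [-1.18, 4.32], [0.11, 2.71], [-2.7, 2.7]. Speed limits (rad/s): [2.57, 2.57, 3.14, 3.14, 3.14, 3.14].

## Interface

Orientations are given as [roll, pitch, yaw] about the fixed x, y, z axes, in that order (R = Rz(yaw) Ry(pitch) Rx(roll)).
In Python, from bench import status, vision, ctrl gives the robot as it stands. The module is installed in compiled form; this text tells all that it offers.
- The arm moves only by the shell command python3 -m inch 'ROWS'. ROWS is JSON, a list that holds one entry, the list of rows, each a list of 7 numbers: the shift along the tool's x, y, z in mm, then the turn, a rotation vector about the tool's x, y, z in rad, then the finger opening in mm, from 0 to 94. A call has 1 to 20 rows; each row shifts and turns the commanded pose from where the row before left it, along the tool's axes as they then stand; what a row does not reach is not made up. A row lasts 1/10 s, in which the tool goes at most 50 mm and 8.59 degrees, less where a joint would pass 70% of its speed; a pose out of reach is approached as far as the arm can. A call is refused whole if a number of a shift passes 50 or a number of a turn 0.15, either way. A call with a gripper value outside its range is refused whole. The fingers move at their own pace and stop on an object; the grip force is fixed at half the most. Time passes only in rows, so rows that do not move let the fingers close. It gives the time, the measured TCP pose, the force, the opening and the grip force at its end, in the units of the state.
- status.get_obs(): the state, without advancing time (a new reading comes with each control period).
- vision.grab_frame(name): name is "scene" or "top" or "wrist"; returns a dict with "img" (400x640x3 uint8, red, green, blue), "z_map" (400x640 float32, mm along the optical axis (not along the pixel's ray), 0 where there is no reading), "intrinsics" (3x3 intrinsics, pixels), "R" (3x3) and "t" (3): a world point X has camera coordinates R X + t. Camera axes: x right, y down, z forward; pixel columns grow to the right and rows downward; lengths in mm; the calibration is good to about 2 mm. A picture is of the moment at which its call begins.
- ctrl.job_done(): hands the job in; it is judged then, once.
The state is a dict: "time": time; "q": joint angles; "joint_velocities": joint speeds; "effort": joint torques, N m; "eef_pos": TCP position; "ee_rot": TCP orientation; "ft_force": force on the tool from outside, world axes, zero at the start; "ft_torque": the same for the moment, N m; "finger_gap": finger opening in mm; "finger_force": force on a finger pad.
Only numpy, scipy, OpenCV 4.12 (cv2) and the standard library are available. Lean on these libraries where they do the work, as an engineer would, in place of code of your own. Each camera call takes 0.05 s, during which the arm holds its last target. There are 200 camera calls.

## Task

Load the bench analyser for the next run: pull its sample drawer out until the slides lock, take out the covered crucible left in it from calibration and stand it on the bench top, and stand every sample jar that is on the bench upright in a pocket of the drawer. With the drawer locked open, squeeze the trigger of the scanner in the stand all the way to log the load, and let it spring back. Then press the slide release on top of the case, push the drawer fully home, and leave everything else on the bench where it stands.

Things in the scene. Friction and masses are not known exactly. Their poses are not given: they have to be found in the camera images.
- case: bench analyser: white sheet-metal case 240 mm deep, 208 mm wide, 110 mm high, fixed on the right-hand bench. Origin: centre of its underside; its front (120 mm from the origin) looks along its own -x, y runs across its width, z up. The sample drawer fills its front and runs out along -x.
- drawer (a joint): travel of the drawer in m: 0 home, growing as pulled out (-x of the case). Slides: about 2 N. From 0.162 the spring latch and a sprung buffer resist with up to 10 N; drawn past 0.182 (end stop 0.186) the latch drops in and, let go, the drawer rests locked at 0.180. When the release is pressed the buffer throws it back to about 0.161; then it pushes home freely and stays where left.
- drawer_handle (a point): middle of the drawer's handle: round steel bar 12 mm thick, 110 mm long along the case's y, 58 mm in front of the drawer's front panel, 78 mm above the bench; axes as the case's. The panel (158 mm wide) has its top edge 88 mm above the bench, the case its top at 110 mm.
- drawer_in (a point): centre of the drawer's four pockets, on their floor (22 mm above the bench); axes as the case's; moves with the drawer. The pockets are 54 mm square, centred +-34 mm in x and +-34 mm in y from here; walls (and drawer sides) 20 mm high, 14 mm thick between them. The front panel's inner face is 68 mm from here in -x; with the drawer locked open, the face of the case is 102 mm from here in +x.
- release (a joint): slide release, a ribbed black key on top of the case, 30 mm behind its front and 35 mm to the +y side of its middle: travel downward in m, 0 up, 0.010 fully down; sprung, 2.4 N to start and 5.4 N fully down (about 1 N more while the drawer bears on the latch). It frees the locked drawer at about 0.008, and springs back when let go.
- release_top (a point): middle of the release key's upper face (22 mm by 18 mm), 122 mm above the bench when up, 12 mm above the top of the case; axes as the case's.
- scanner: pistol-type code scanner held on its side in a fixed stand at the corner of the bench. Origin: on the bench under its head. Head 64 x 100 x 66 mm, its window along the scanner's -y, its top 158 mm above the bench. The grip, 32 mm thick in y and z, runs level along -x, 30 to 119 mm from the origin, its axis at y = -2 mm, 125 mm above the bench; free above and round it.
- trigger (a joint): angle of the scanner's sprung trigger in rad, 0 released, 0.30 fully squeezed against its stop; fully squeezed it takes about 6 N at trigger_pad. It springs back when let go.
- trigger_pad (a point): point on the trigger's outer face to press, 125 mm above the bench. The trigger is a black blade 50 mm long, 20 mm high on the grip's -y side, hinged (upright axis) at its head end, swinging level to +y. At rest this point is at x = -75, y = -41 mm and the blade's end at y = -46 mm in the scanner's frame; squeezed, some 10 mm nearer the grip, whose far face is at y = +14 mm.
- jar_a: low sample jar, an cylinder 40 mm across, 46 mm high: amber glass, paper label, white ribbed cap; 50 to 100 g. Origin: centre of its underside, z up along it. Two or three of the three are present (None if absent), on the strip of bench, 140 mm wide, between the left bench's edge and the 88 mm high rim of the large spill tray, whose front face is the line 0.875 x + 0.485 y = 0.572 m.
- jar_b: low sample jar, an cylinder 40 mm across, 46 mm high: amber glass, paper label, white ribbed cap; 50 to 100 g. Origin: centre of its underside, z up along it. Two or three of the three are present (None if absent), on the strip of bench, 140 mm wide, between the left bench's edge and the 88 mm high rim of the large spill tray, whose front face is the line 0.875 x + 0.485 y = 0.572 m.
- jar_c: low sample jar, an cylinder 40 mm across, 46 mm high: amber glass, paper label, white ribbed cap; 50 to 100 g. Origin: centre of its underside, z up along it. Two or three of the three are present (None if absent), on the strip of bench, 140 mm wide, between the left bench's edge and the 88 mm high rim of the large spill tray, whose front face is the line 0.875 x + 0.485 y = 0.572 m.
- crucible: white porcelain crucible with its cover on (one piece), 46 mm high; the cover is 45 mm across from 34 mm above the base to the top, the bowl below tapers to a foot about 26 mm across. It starts upright in one of the two pockets next to the drawer's front panel. Origin: centre of its underside, z up. Bench top is z = 0.
- timer: white bench timer 72 x 62 x 20 mm lying near the left end of the row of jars, to be left alone; origin: centre of its underside.
- petri_2: covered petri dish 80 mm across, 17 mm high, on the right-hand bench beside the analyser, to be left alone; origin: centre of its underside.
- petri_big: covered petri dish 95 mm across, 19 mm high, at the right end of the bench, to be left alone; origin: centre of its underside.
Not all that is in view belongs to the job. What is shaped like the jar_c but black is not meant.

How it is judged:
By the outcome, as a careful person would: the job done as asked, in the order asked, and still so for the second after the job is handed in, with the robot touching nothing.
Of jar_a, jar_b, jar_c only 2 to 3 are there at a start; the rules pass over those that are not, and their reading is None.
At some moment in a run one of jar_a, jar_b, jar_c may be knocked a few centimetres aside while the robot is not near it.
It also fails if it takes over 192 s, if anything falls off the work surface, if the arm or the gripper's body presses on something with over 40 N, if the wrist force passes 120 N, or if a joint passes its speed limit or range.

## Working session

There is one attempt and no reset: what is moved stays moved. The work goes in short steps, Python scripts to look and compute and a shell command to move; the robot and the scene stay as the last step left them, time stands still between calls to the robot, and variables do not carry over. Pictures are saved under pics/ and viewed, at most 16 in all, crops included, and the job is handed in when it is done.

```bash
ls; mkdir -p pics
python3 - <<'E'
from bench import status, vision
import cv2, pickle
o=status.get_obs(); print({k:o[k] for k in('time','eef_pos','ee_rot','finger_gap')})
for n in('scene','top'):
    f=vision.grab_frame(n); pickle.dump(f,open(f'pics/{n}0.pkl','wb'))
    print(n,f['intrinsics'].round(1).tolist(),(-f['R'].T@f['t']).round(0))
    cv2.imwrite(f'pics/{n}0.png',f['img'][:,:,::-1])
E
```

```text
pics
{'time': 0.0, 'eef_pos': array([145.29076064, 555.73826788, 204.635995  ]), 'ee_rot': array([-3.13980082e+00, -1.66200637e-04,  2.88581679e+00]), 'finger_gap': 94.12384629876178}
scene [[375.5, 0.0, 325.2], [0.0, 375.5, 191.1], [0.0, 0.0, 1.0]] [-372. -692.  650.]
top [[424.2, 0.0, 326.1], [0.0, 424.2, 198.9], [0.0, 0.0, 1.0]] [ 328.  -16. 1532.]
```

View pics/scene0.png

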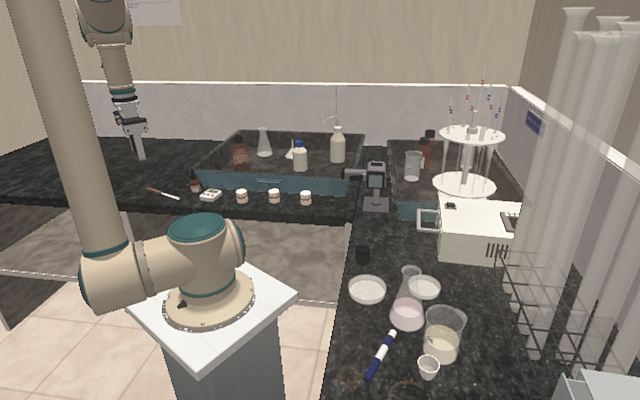

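View pics/top0.png

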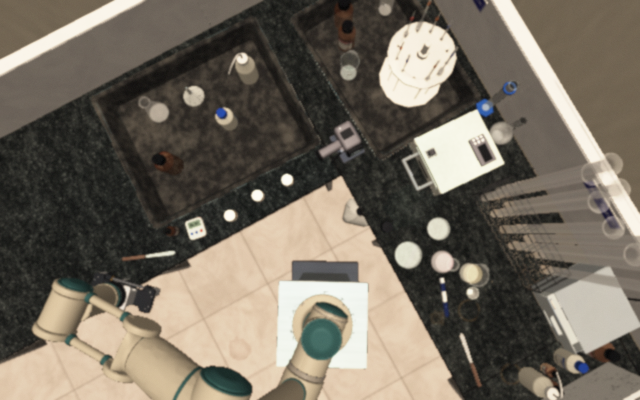

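The scene view shows the three jars at about (241,196), (274,196) and (306,197), with the scanner at (375,185) and the case at (480,230). In the top view the jars are at (230,215), (257,195) and (287,180), the handle is at (413,170), the release at (432,153) and the scanner grip at (330,148). Next I'll measure them.

```bash
cat > h.py <<'E'
import numpy as np, cv2, pickle
from scipy.spatial.transform import Rotation as Rn
def cloud(f):
    K=f['intrinsics'];z=f['z_map'].astype(float);v,u=np.mgrid[:400,:640]
    c=np.stack([(u-K[0,2])/K[0,0]*z,(v-K[1,2])/K[1,1]*z,z],-1)
    w=(c-f['t'])@f['R']; w[z==0]=np.nan; return w
def ray(f,u,v,h):
    d=f['R'].T@np.linalg.solve(f['intrinsics'],[u,v,1.]);o=-f['R'].T@f['t']
    return o+d*(h-o[2])/d[2]
def proj(f,X):
    c=f['intrinsics']@(f['R']@np.asarray(X,float)+f['t']);return c[:2]/c[2]
E
python3 - <<'E'
from h import *
f=pickle.load(open('pics/top0.pkl','rb'));w=cloud(f);im=f['img'].astype(int)
hsv=cv2.cvtColor(f['img'],cv2.COLOR_RGB2HSV)
def comps(m,amin,tag,h=None):
    n,l,s,c=cv2.connectedComponentsWithStats(m.astype(np.uint8))
    for i in range(1,n):
        if s[i,4]>=amin:
            p=w[l==i]; print(tag,c[i].round(1),s[i,4],'ray',ray(f,*c[i],h if h else np.nanmedian(p[:,2])).round(1),'zmed',np.nanmedian(p[:,2]).round(1), 'rect',[np.round(a,1) for a in cv2.minAreaRect(np.argwhere(l==i)[:,::-1].astype(np.float32))])
white=(hsv[...,1]<60)&(hsv[...,2]>150)
v,u=np.mgrid[:400,:640]
jr=(u>180)&(u<310)&(v>165)&(v<245)
comps(white&jr,8,'jar')
case=(w[...,2]>100)&(w[...,2]<135)&(u>390)&(u<520)&(v>100)&(v<200)
n,l,s,c=cv2.connectedComponentsWithStats(case.astype(np.uint8));i=1+s[1:,4].argmax()
P=w[l==i]; P=P[abs(P[:,2]-np.median(P[:,2]))<6]; r=cv2.minAreaRect(P[:,:2].astype(np.float32));print('case',r,np.median(P[:,2]))
comps(white&(u>390)&(u<520)&(v>100)&(v<200),300,'casewhite')
sc=(w[...,2]>100)&(w[...,2]<175)&(u>310)&(u<370)&(v>110)&(v<180)
P=w[sc];print('scan',sc.sum(),P.min(0).round(),P.max(0).round())
hd=(w[...,2]>148)&sc; P=w[hd];print('head',cv2.minAreaRect(P[:,:2].astype(np.float32)))
gr=sc&(w[...,2]<148)&(w[...,2]>130); P=w[gr];print('grip',cv2.minAreaRect(P[:,:2].astype(np.float32)),np.median(P[:,2]))
for n in('scene','top'):
    g=pickle.load(open(f'pics/{n}0.pkl','rb'))
def crop(f,x0,y0,x1,y1,k): return cv2.resize(f['img'][y0:y1,x0:x1,::-1],None,fx=k,fy=k,interpolation=cv2.INTER_CUBIC)
g=pickle.load(open('pics/scene0.pkl','rb'))
A=crop(f,300,100,520,210,3.6);B=crop(g,330,150,530,270,3.6)
cv2.imwrite('pics/c1.png',np.vstack([A[:,:720],B])[:,:].astype(np.uint8)[:828])
cv2.imwrite('pics/c1.png',cv2.resize(np.vstack([A[:,:720],B]),(500,575)))
E
```

```text
jar [286.5 179.4] 117 ray [506.6 136.1  44.7] zmed 44.7 rect [array([286.5, 179.5]), array([11., 11.]), np.float64(90.0)]
jar [257.  195.1] 117 ray [448.4 238.4  44.5] zmed 44.5 rect [array([257., 195.]), array([11.3, 11.3]), np.float64(45.0)]
jar [279.2 226.3] 1747 ray [ 348.1  260.3 -850.5] zmed -850.5 rect [array([279.8, 230.1]), array([36.1, 67.7]), np.float64(61.4)]
jar [229.4 215.1] 114 ray [375.8 332.9  44.2] zmed 44.2 rect [array([229.5, 215.5]), array([11., 11.]), np.float64(90.0)]
jar [195.3 228.3] 314 ray [326.4 459.   17. ] zmed 17.0 rect [array([195.3, 227.9]), array([20.2, 17.7]), np.float64(71.6)]
jar [236.1 240.1] 126 ray [ 265.6  499.4 -850.6] zmed -850.6 rect [array([236., 239.]), array([10., 16.]), np.float64(90.0)]
jar [303.6 241.2] 59 ray [ 268.8  121.1 -849.9] zmed -849.9 rect [array([302.5, 240. ]), array([ 8., 13.]), np.float64(90.0)]
jar [222.9 243.1] 21 ray [ 246.6  573.1 -851.6] zmed -851.6 rect [array([222.5, 242.5]), array([9., 3.]), np.float64(-0.0)]
case ((611.2755126953125, -451.7568054199219), (207.858154296875, 243.07373046875), 26.663938522338867) 109.59583253199047
casewhite [458.  151.1] 4646 ray [ 609.2 -448.3  109. ] zmed 109.0 rect [array([457.9, 151.5]), array([ 62.2, 108.2]), np.float64(64.5)]
scan 993 [ 561. -124.  101.] [693.  32. 165.]
head ((616.927490234375, -42.28160095214844), (104.09492492675781, 144.52536010742188), 32.37649917602539)
grip ((617.9632568359375, -38.55805969238281), (104.96953582763672, 151.17608642578125), 28.769067764282227) 138.69223971824567
```

View pics/c1.png

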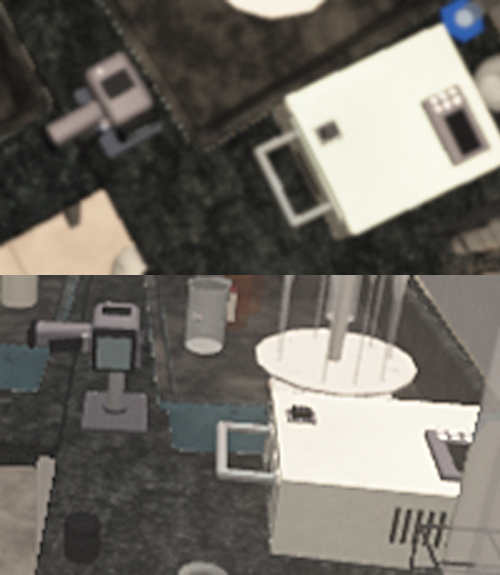

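The enlarged crop shows the handle bar on the left of the case, the release key near the case's front corner, and the scanner grip pointing away to the left. Positions agree with the given sizes: the case measures 208 x 243 mm with its top at 109.6, and the jar caps are at about 45 mm. The case yaw comes out at about -63.3°. I'll move over to see it from close by.

```bash
cat >> h.py <<'E'
def to(x,y,z,yaw=None):
    from bench import status
    o=status.get_obs();p=o['eef_pos'];y0=o['ee_rot'][2]
    R0=Rn.from_euler('xyz',o['ee_rot']).as_matrix()
    yw=y0 if yaw is None else np.radians(yaw)
    t=(y0-yw+np.pi)%(2*np.pi)-np.pi
    R=Rn.from_euler('xyz',[np.pi,0,yw]).as_matrix()
    d=R.T@(np.array([x,y,z])-p)
    print('t',round(float(o['time']),2),'pos',p.round(1),'rpy',o['ee_rot'].round(3),'F',np.round(o['ft_force'],1),'gap',round(float(o['finger_gap']),1),'| turn z',round(float(t),3),'shift in final tool axes',d.round(1))
E
python3 -m inch '[[[0,0,0,0,0,0.1417,94],[0,0,0,0,0,0.1417,94],[0,0,0,0,0,0.1417,94],[0,0,0,0,0,0.1417,94],[0,0,0,0,0,0.1417,94],[0,0,0,0,0,0.1417,94],[-40,0,-6,0,0,0,94],[-44,0,-6,0,0,0,94],[-44,0,-6,0,0,0,94],[-44,0,-6,0,0,0,94],[-44,0,-6,0,0,0,94],[-44,0,-6,0,0,0,94],[-44,0,-6,0,0,0,94],[-44,0,-6,0,0,0,94],[-44,0,-6,0,0,0,94],[-44,0,-6,0,0,0,94],[-44,0,-6,0,0,0,94],[-44,0,-6,0,0,0,94],[-44,0,-6,0,0,0,94],[-44,0,-6,0,0,0,94]]]'
python3 -m inch '[[[-44,-4,-6,0,0,0,94],[-44,-4,-6,0,0,0,94],[-44,-4,0,0,0,0,94],[-44,-4,0,0,0,0,94],[0,0,0,0,0,0,94],[0,0,0,0,0,0,94]]]'
python3 - <<'E'
from h import *
from bench import vision
to(531,-293,200,26.66)
f=vision.grab_frame('wrist');pickle.dump(f,open('pics/w1.pkl','wb'));cv2.imwrite('pics/w1.png',f['img'][:,:,::-1])
print(-f['R'].T@f['t'],f['R'])
E
```

```text
time: 2.1
eef_pos: [420.0, 7.5, 289.5]
ee_rot: [3.141, -0.0, 2.035]
ft_force: [1.1, 0.1, 0.1]
finger_gap: 94.2
finger_force: 0.0
time: 2.7
eef_pos: [484.0, -155.6, 300.5]
ee_rot: [-3.14, -0.003, 2.034]
ft_force: [-1.3, 0.9, 0.1]
finger_gap: 94.0
finger_force: 0.0
t 2.7 pos [ 484.  -155.6  300.5] rpy [-3.140e+00 -3.000e-03  2.034e+00] F [-1.3  0.9  0.1] gap 94.0 | turn z 1.568 shift in final tool axes [-19.7 143.9 100.5]
[453.63020849 -92.67242512 479.48655496] [[ 0.89503089  0.4460024  -0.00124957]
 [ 0.43318373 -0.86863282  0.24047638]
 [ 0.10616762 -0.21577508 -0.97065419]]
```

View pics/w1.png

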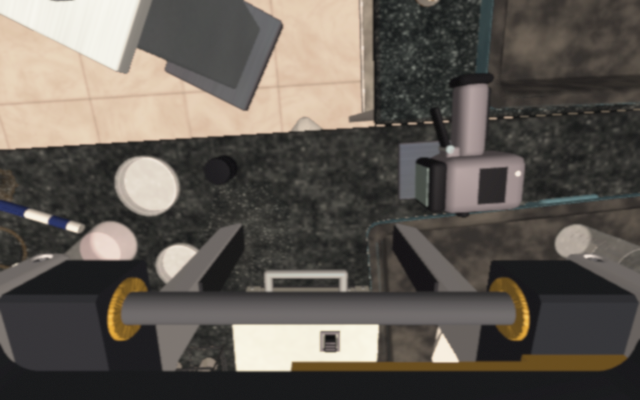

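The wrist view shows the handle bar at (306,275), the release key at (330,341), the scanner grip from (471,80) to (465,150), and the black trigger blade running from about (434,110) to (450,152).

Run:
```python
from h import *
f=pickle.load(open('pics/w1.pkl','rb'));w=cloud(f);hsv=cv2.cvtColor(f['img'],cv2.COLOR_RGB2HSV)
v,u=np.mgrid[:400,:640]
# handle bar
m=(u>255)&(u<360)&(v>262)&(v<292)&(w[...,2]>68)&(w[...,2]<95)
P=w[m];print('handle rect',m.sum(),cv2.minAreaRect(P[:,:2].astype(np.float32)),np.percentile(P[:,2],[5,50,95]))
g=(hsv[...,2]>120)
bar=m&(v<282)&(u>275)&(u<338)
for c in (275,290,305,320,335):
    col=np.where(m[:,c])[0]; print(c,col.min(),col.max(),f['z_map'][col.min(),c])
yw=np.radians(-63.34)
for a in(266,306.5,347):print('bar', ray(f,a,275.5,78).round(1))
# release
d=(hsv[...,2]<90)&(u>315)&(u<345)&(v>325)&(v<357)
n,l,s,c=cv2.connectedComponentsWithStats(d.astype(np.uint8));print('release',s[1:],c[1:].round(1),[ray(f,*k,122).round(1) for k in c[1:]])
# grip
gm=(w[...,2]>112)&(w[...,2]<150)&(u>440)&(u<500)&(v>70)&(v<156)&(hsv[...,2]>95)
for r in range(90,146,8):
    k=np.where(gm[r])[0];k=k[(k>448)];print('grip row',r,k.min(),k.max(),np.nanmax(w[r,k,2]).round(1),ray(f,k.min(),r,125).round(1),ray(f,k.max(),r,125).round(1))
hm=(w[...,2]>152)&(w[...,2]<166)&(u>410)&(u<530)&(v>140)&(v<220)
P=w[hm];print('head',cv2.minAreaRect(P[:,:2].astype(np.float32)))
print('trigger z',w[110:150:6,436:446:3,2].round(0))
A=f['img'][60:230,390:540,::-1];cv2.imwrite('pics/c2.png',cv2.resize(A,None,fx=3.5,fy=3.5,interpolation=cv2.INTER_CUBIC))
```

```text
handle rect 883 ((535.5988159179688, -301.1146240234375), (121.76673889160156, 35.22545623779297), 26.259973526000977) [78.70781094 82.65912445 84.53469027]
275 270 277 441.00323
290 270 277 437.28268
305 270 277 439.26413
320 270 277 438.73645
335 270 277 438.39978
bar [ 481.2 -320.2   78. ]
bar [ 534.4 -293.6   78. ]
bar [ 587.6 -267.1   78. ]
release [[325 335  11   8  85]
 [325 344  11   2  16]
 [324 347   3   3   6]
 [334 348   2   2   3]] [[329.9 338.6]
 [329.1 344.7]
 [324.8 348.2]
 [334.7 348.3]] [array([ 596.7, -343.5,  122. ]), array([ 600. , -352.8,  122. ]), array([ 597.3, -360.5,  122. ]), array([ 609.7, -354.6,  122. ])]
grip row 90 461 487 141.8 [579.4  11.1 125. ] [605.3  24.  125. ]
grip row 98 460 487 141.5 [583.1   3.4 125. ] [610.2  16.9 125. ]
grip row 106 460 486 142.0 [587.8  -3.8 125. ] [614.    9.2 125. ]
grip row 114 460 486 141.2 [592.5 -11.2 125. ] [618.9   2.  125. ]
grip row 122 460 485 142.7 [597.4 -18.6 125. ] [622.9  -5.9 125. ]
grip row 130 460 485 142.1 [602.2 -26.1 125. ] [627.9 -13.3 125. ]
grip row 138 460 484 141.7 [607.2 -33.7 125. ] [632.  -21.3 125. ]
head ((638.4497680664062, -73.75487518310547), (101.82235717773438, 59.321441650390625), 30.089187622070312)
trigger z [[134. 133.  -0.  -1.]
 [133. 135.  -0.  -1.]
 [129. 132. 133.  -6.]
 [124. 131. 135.   1.]
 [119. 129. 133. 133.]
 [ -0. 123. 131. 133.]
 [ 10. 116. 126. 135.]]
```

View pics/c2.png

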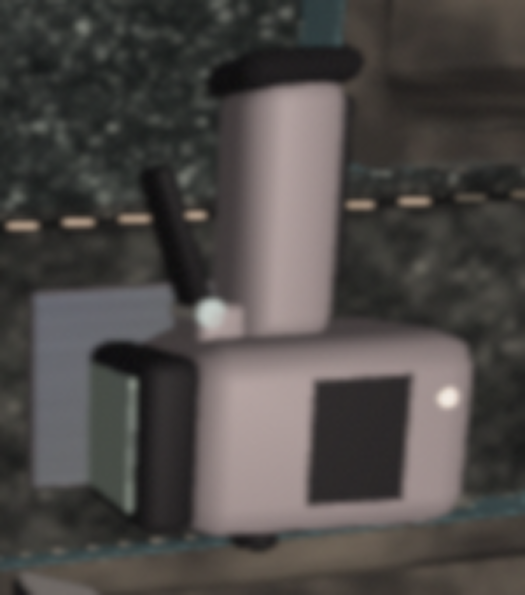

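Run:
```python
from h import *
f=pickle.load(open('pics/w1.pkl','rb'))
q=lambda cx,cy,h: ray(f,390+cx/3.5,60+cy/3.5,h)
s=np.radians(-60);R=np.array([[np.cos(s),-np.sin(s)],[np.sin(s),np.cos(s)]])
A=(q(214,120,125)+q(345,120,125))/2; B=(q(215,300,125)+q(330,300,125))/2
print('axis pts',A.round(1),B.round(1),'ang',np.degrees(np.arctan2(*(B-A)[1::-1])))
end=q(285,47,133)  # far end of cap, x=-119
O=end[:2]-R@[-119,-2]; print('O from end',O.round(1))
for n,p in dict(A=A,B=B,tip=q(155,168,135),tipL=q(142,175,135),hinge=q(195,300,135)).items(): print(n,p.round(1),'scanner',(R.T@(p[:2]-O)).round(1))
print('head centre sc',R.T@(np.array([638.4,-73.8])-O))
T=O+R@[-75,-9]; print('squeeze TCP',T.round(1))
c=np.radians(-63.45);C=np.array([[np.cos(c),-np.sin(c)],[np.sin(c),np.cos(c)]])
print('handle->case origin',(np.array([533.8,-292.5])-C@[-178,0]).round(1),'release from case', (np.array([533.8,-292.5])-C@[-178,0]+C@[-90,35]).round(1))
print('release centre img', ray(f,329.8,340.5,122).round(1))
to(534,-292,150,26.55)
```

```text
axis pts [590.8  11.7 125. ] [620.2 -37.1 125. ] ang -58.91585413488396
O from end [638.6 -74.1]
A [590.8  11.7 125. ] scanner [-98.2   1.4]
B [620.2 -37.1 125. ] scanner [-41.3   2.5]
tip [559.9 -20.7 135. ] scanner [-85.6 -41.5]
tipL [557.4 -24.3 135. ] scanner [-83.8 -45.5]
hinge [593.1 -49.8 135. ] scanner [-43.8 -27.3]
head centre sc [-0.37373574 -0.04819386]
squeeze TCP [593.3 -13.6]
handle->case origin [ 613.4 -451.7] release from case [ 604.4 -355.6]
release centre img [ 597.9 -346.3  122. ]
t 2.75 pos [ 483.8 -154.6  300.9] rpy [-3.141e+00 -2.000e-03  2.035e+00] F [0.5 0.3 0.4] gap 94.1 | turn z 1.572 shift in final tool axes [-16.5 145.3 150.9]
```

The measurements are consistent: the handle sits 178 mm from the case origin, and the head centre coincides with the scanner origin. Next I'll turn, go to the handle, grip it and pull.

```bash
python3 -m inch '[[[0,0,0,0,0,0.143,60],[0,0,0,0,0,0.143,60],[0,0,0,0,0,0.143,60],[0,0,0,0,0,0.143,60],[0,0,0,0,0,0.143,60],[0,0,0,0,0,0.143,60],[0,0,0,0,0,0.143,60],[0,0,0,0,0,0.143,60],[0,0,0,0,0,0.143,60],[0,0,0,0,0,0.143,60],[0,0,0,0,0,0.142,60],[-4,36,37,0,0,0,60],[-4,36,38,0,0,0,60],[-4,36,38,0,0,0,60],[-4.5,37,38,0,0,0,60],[0,0,0,0,0,0,60],[0,0,0,0,0,0,60]]]'
python3 -c "
from h import *
to(534,-292,60,26.55)"
```

```text
time: 4.45
eef_pos: [531.6, -284.0, 157.0]
ee_rot: [-3.138, 0.001, 0.464]
ft_force: [-0.5, 0.3, -0.1]
finger_gap: 60.1
finger_force: 0.0
t 4.45 pos [ 531.6 -284.   157. ] rpy [-3.138e+00  1.000e-03  4.640e-01] F [-0.5  0.3 -0.1] gap 60.1 | turn z 0.001 shift in final tool axes [-1.4  8.3 97. ]
```

```bash
python3 -m inch '[[[-1.5,8,16,0,0,0,60],[0,0,16,0,0,0,60],[0,0,16,0,0,0,60],[0,0,16,0,0,0,60],[0,0,16,0,0,0,60],[0,0,16,0,0,0,60],[0,0,0,0,0,0,60],[0,0,0,0,0,0,60]]]'
python3 - <<'E'
from h import *
from bench import vision
to(534,-292,60,26.55)
f=vision.grab_frame('wrist');pickle.dump(f,open('pics/w2.pkl','wb'));cv2.imwrite('pics/w2.png',f['img'][:,:,::-1])
E
```

```text
time: 5.25
eef_pos: [535.2, -292.6, 63.7]
ee_rot: [3.14, -0.002, 0.465]
ft_force: [0.5, -0.1, 0.2]
finger_gap: 59.9
finger_force: 0.0
t 5.25 pos [ 535.2 -292.6   63.7] rpy [ 3.14e+00 -2.00e-03  4.65e-01] F [ 0.5 -0.1  0.2] gap 59.9 | turn z 0.002 shift in final tool axes [-0.8 -1.   3.7]
```

View pics/w2.png

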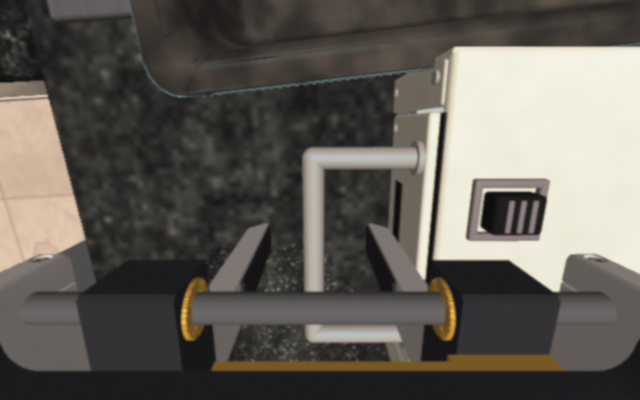

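The bar lies between the fingers at x≈313 and the release key is at (515,213). I'll grip and pull.

```bash
python3 -m inch '[[[0,0,3,0,0,0,0],[0,0,0,0,0,0,0],[0,0,0,0,0,0,0],[0,0,0,0,0,0,0],[0,0,0,0,0,0,0],[0,0,0,0,0,0,0],[0,-8,0,0,0,0,0],[0,-12,0,0,0,0,0],[0,-15,0,0,0,0,0],[0,-15,0,0,0,0,0],[0,-15,0,0,0,0,0],[0,-15,0,0,0,0,0],[0,-15,0,0,0,0,0],[0,-15,0,0,0,0,0],[0,-15,0,0,0,0,0],[0,-15,0,0,0,0,0],[0,-10,0,0,0,0,0],[0,0,0,0,0,0,0]]]'
python3 -c "
from h import *
f=pickle.load(open('pics/w2.pkl','rb'))
for u,v in((519,213),(484,213)):print(ray(f,u,v,122).round(1))
to(534-186*np.cos(np.radians(-63.4)),-292-186*np.sin(np.radians(-63.4)),60)"
```

```text
time: 7.1
eef_pos: [465.2, -156.6, 58.4]
ee_rot: [-3.137, 0.001, 0.464]
ft_force: [-2.2, 0.6, -4.4]
finger_gap: 10.7
finger_force: 30.0
[ 603.2 -352.2  122. ]
[ 596.6 -339.1  122. ]
t 7.1 pos [ 465.2 -156.6   58.4] rpy [-3.137e+00  1.000e-03  4.640e-01] F [-2.2  0.6 -4.4] gap 10.7 | turn z 0.0 shift in final tool axes [  0.9 -34.2  -1.6]
```

```bash
python3 -m inch '[[[0,-8,0,0,0,0,0],[0,-8,0,0,0,0,0],[0,-7,0,0,0,0,0],[0,-6,0,0,0,0,0],[0,-4,0,0,0,0,0],[0,-2,0,0,0,0,0],[0,0,0,0,0,0,0],[0,0,0,0,0,0,0]]]'
python3 -c "
from h import *
to(534-186*np.cos(np.radians(-63.4)),-292-186*np.sin(np.radians(-63.4)),60)"
```

```text
time: 7.9
eef_pos: [451.5, -129.3, 58.5]
ee_rot: [3.14, 0.001, 0.464]
ft_force: [-1.6, -5.6, -6.7]
finger_gap: 11.2
finger_force: 30.0
t 7.9 pos [ 451.5 -129.3   58.5] rpy [3.14e+00 1.00e-03 4.64e-01] F [-1.6 -5.6 -6.7] gap 11.2 | turn z 0.0 shift in final tool axes [ 0.9 -3.6 -1.5]
```

```bash
python3 -m inch '[[[0,-2,0,0,0,0,0],[0,-2,0,0,0,0,0],[0,-2,0,0,0,0,0],[0,0,0,0,0,0,0],[0,0,0,0,0,0,0]]]'
python3 -c "
from h import *
to(534-186*np.cos(np.radians(-63.4)),-292-186*np.sin(np.radians(-63.4)),60)"
```

```text
time: 8.4
eef_pos: [449.2, -124.6, 58.5]
ee_rot: [3.138, 0.001, 0.465]
ft_force: [-1.2, -7.0, -7.5]
finger_gap: 11.2
finger_force: 30.0
t 8.4 pos [ 449.2 -124.6   58.5] rpy [3.138e+00 1.000e-03 4.650e-01] F [-1.2 -7.  -7.5] gap 11.2 | turn z 0.0 shift in final tool axes [ 0.9  1.7 -1.5]
```

```bash
python3 -m inch '[[[0,-2,0,0,0,0,0],[0,-2,0,0,0,0,0],[0,-2,0,0,0,0,0],[0,0,0,0,0,0,0],[0,0,0,0,0,0,0]]]'
python3 -c "
from h import *
to(534-186*np.cos(np.radians(-63.4)),-292-186*np.sin(np.radians(-63.4)),60)"
```

```text
time: 8.9
eef_pos: [449.3, -124.6, 58.6]
ee_rot: [3.127, 0.001, 0.467]
ft_force: [1.9, -22.1, -16.4]
finger_gap: 11.3
finger_force: 30.0
t 8.9 pos [ 449.3 -124.6   58.6] rpy [3.127e+00 1.000e-03 4.670e-01] F [  1.9 -22.1 -16.4] gap 11.3 | turn z 0.0 shift in final tool axes [ 0.8  1.6 -1.4]
```

The end stop is reached, with the force jumping to 22 N. I'll let go, rise, turn back, and look at the drawer from above.

```bash
python3 -m inch '[[[0,4,0,0,0,0,0],[0,0,0,0,0,0,50],[0,0,0,0,0,0,50],[0,0,0,0,0,0,50],[0,0,-15,0,0,0,50],[0,0,-50,0,0,0,50],[0,0,-50,0,0,0,50],[0,0,-45,0,0,-0.143,80],[0,0,0,0,0,-0.143,80],[0,0,0,0,0,-0.143,80],[0,0,0,0,0,-0.143,80],[0,0,0,0,0,-0.143,80],[0,0,0,0,0,-0.143,80],[0,0,0,0,0,-0.143,80],[0,0,0,0,0,-0.143,80],[0,0,0,0,0,-0.143,80],[0,0,0,0,0,-0.143,80],[0,0,0,0,0,-0.142,80]]]'
python3 -m inch '[[[-43,0,0,0,0,0,80],[-43,0,0,0,0,0,80],[-43,0,0,0,0,0,80],[-43,0,0,0,0,0,80],[0,0,0,0,0,0,80],[0,0,0,0,0,0,80]]]'
python3 - <<'E'
from h import *
from bench import vision
to(525,-280,220,116.6)
f=vision.grab_frame('wrist');pickle.dump(f,open('pics/w3.pkl','wb'));cv2.imwrite('pics/w3.png',f['img'][:,:,::-1])
f=vision.grab_frame('top');pickle.dump(f,open('pics/top1.pkl','wb'))
E
```

```text
time: 10.7
eef_pos: [448.0, -119.3, 219.0]
ee_rot: [3.14, -0.002, 2.042]
ft_force: [0.6, 0.4, -0.6]
finger_gap: 79.8
finger_force: 0.0
time: 11.3
eef_pos: [525.2, -273.9, 218.1]
ee_rot: [3.141, -0.003, 2.035]
ft_force: [-0.1, 0.6, 0.1]
finger_gap: 79.9
finger_force: 0.0
t 11.3 pos [ 525.2 -273.9  218.1] rpy [ 3.141e+00 -3.000e-03  2.035e+00] F [-0.1  0.6  0.1] gap 79.9 | turn z -0.0 shift in final tool axes [-5.3 -2.9 -1.9]
```

View pics/w3.png

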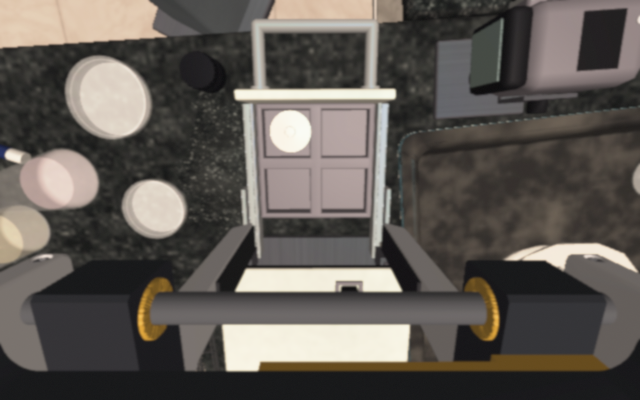

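The drawer is out. The crucible is in the front-left pocket at (290,131), the free pockets are at (344,132), (288,190) and (343,190), and the handle is at (315,25).

Run:
```python
from h import *
f=pickle.load(open('pics/w3.pkl','rb'));w=cloud(f);hsv=cv2.cvtColor(f['img'],cv2.COLOR_RGB2HSV);v,u=np.mgrid[:400,:640]
m=(hsv[...,1]<40)&(hsv[...,2]>190)&(u>262)&(u<320)&(v>104)&(v<158)
n,l,s,c=cv2.connectedComponentsWithStats(m.astype(np.uint8));i=1+s[1:,4].argmax()
print('crucible',s[i],c[i],ray(f,*c[i],68).round(1),'z',np.median(w[l==i][:,2]))
# floors
fl=(abs(w[...,2]-22)<5)&(u>258)&(u<376)&(v>103)&(v<218)
n,l,s,cc=cv2.connectedComponentsWithStats(cv2.erode(fl.astype(np.uint8),np.ones((3,3))))
for i in range(1,n):
    if s[i,4]>200: print('floor',s[i],cc[i].round(1),ray(f,s[i,0]+s[i,2]/2,s[i,1]+s[i,3]/2,22).round(1))
print('wall cross',ray(f,316,162,42).round(1),w[162,316])
bar=ray(f,315,24,78);print('handle',bar.round(1), 'panel top z',w[95,316])
case=np.array([613.4,-451.7]);c=np.radians(-63.45);C=np.array([[np.cos(c),-np.sin(c)],[np.sin(c),np.cos(c)]])
DI=case+C@[-222,0];print('drawer_in pred',DI.round(1),'handle in case',(C.T@(bar[:2]-case)).round(1))
for p in((-34,-34),(-34,34),(34,-34),(34,34)):print(p,(DI+C@p).round(1))
t=pickle.load(open('pics/top1.pkl','rb'));wt=cloud(t);ht=cv2.cvtColor(t['img'],cv2.COLOR_RGB2HSV)
m=(ht[...,1]<60)&(ht[...,2]>150)&(u>180)&(u<310)&(v>165)&(v<245)&(wt[...,2]>0)
n,l,s,k=cv2.connectedComponentsWithStats(m.astype(np.uint8))
for i in range(1,n):
    if s[i,4]>20: print('jar',k[i].round(1),s[i,4],ray(t,*k[i],46).round(1))
```

```text
crucible [ 269  110   43   43 1458] [289.94101509 130.93004115] [ 471.1 -230.8   68. ] z nan
floor [265 111  43  44 392] [276.7 138.2] [ 465.1 -237.7   22. ]
floor [ 322  111   44   44 1810] [342.8 132.2] [ 527.8 -206.3   22. ]
floor [ 267  170   42   39 1481] [288.1 188. ] [ 496.7 -300.6   22. ]
floor [ 322  170   41   39 1494] [341.7 188.3] [ 558.9 -269.5   22. ]
wall cross [ 512.1 -251.    42. ] [ 512.13376873 -251.15275038   40.73920439]
handle [ 450.7 -129.3   78. ] panel top z [ 480.56090081 -187.14824137   85.54263841]
drawer_in pred [ 514.2 -253.1] handle in case [-361.1   -1.5]
(-34, -34) [ 468.6 -237.9]
(-34, 34) [ 529.4 -207.5]
(34, -34) [ 499.  -298.7]
(34, 34) [ 559.8 -268.3]
jar [286.8 179.3] 110 [506.6 135.1  46. ]
jar [257.4 195. ] 109 [448.6 236.9  46. ]
jar [229.6 214.9] 110 [376.2 331.8  46. ]
jar [195.6 228.1] 312 [327.1 449.1  46. ]
```

```bash
python3 -m inch '[[[31,-14.5,0,0,0,0,70],[31.5,-14.5,0,0,0,0,70],[0,0,25,0,0,0,70],[0,0,25,0,0,0,70],[0,0,25,0,0,0,70],[0,0,25,0,0,0,70],[0,0,0,0,0,0,70],[0,0,0,0,0,0,70]]]'
python3 -c "
from h import *
to(471,-231,45,116.6)"
```

```text
time: 12.2
eef_pos: [471.1, -230.8, 119.4]
ee_rot: [3.141, -0.0, 2.037]
ft_force: [0.3, -1.7, 0.8]
finger_gap: 70.0
finger_force: 0.0
t 12.2 pos [ 471.1 -230.8  119.4] rpy [ 3.141 -0.     2.037] F [ 0.3 -1.7  0.8] gap 70.0 | turn z 0.002 shift in final tool axes [-0.2 -0.2 74.4]
```

```bash
python3 -m inch '[[[0,0,20,0,0,0,70],[0,0,20,0,0,0,70],[0,0,20,0,0,0,70],[0,0,14,0,0,0,70],[0,0,0,0,0,0,70],[0,0,0,0,0,0,0],[0,0,0,0,0,0,0],[0,0,0,0,0,0,0],[0,0,0,0,0,0,0],[0,0,0,0,0,0,0]]]'
python3 -c "
from h import *
to(412,286,160,119)"
```

```text
time: 13.2
eef_pos: [471.8, -232.3, 45.5]
ee_rot: [3.141, 0.001, 2.036]
ft_force: [-0.2, 0.9, 3.1]
finger_gap: 42.0
finger_force: 30.0
t 13.2 pos [ 471.8 -232.3   45.5] rpy [3.141e+00 1.000e-03 2.036e+00] F [-0.2  0.9  3.1] gap 42.0 | turn z -0.041 shift in final tool axes [ 482.3  199.  -114.5]
```

```bash
python3 -m inch '[[[0,0,-15,0,0,0,0],[0,0,-35,0,0,0,0],[0,0,-35,0,0,0,0],[0,0,-30,0,0,0,0],[40,16,0,0,0,0,0],[40,16,0,0,0,0,0],[40,16,0,0,0,0,0],[40,16,0,0,0,0,0],[40,16,0,0,0,0,0],[40,16,0,0,0,0,0],[40,16,0,0,0,0,0],[40,16,0,0,0,0,0],[40,16,0,0,0,0,0],[40,16,0,0,0,0,0],[40,16,0,0,0,0,0],[30,16,0,0,0,0,0],[0,0,0,0,0,0,0],[0,0,0,0,0,0,0]]]'
python3 - <<'E'
from h import *
from bench import vision
to(412,285,25,116.6)
f=vision.grab_frame('wrist');pickle.dump(f,open('pics/w4.pkl','wb'));cv2.imwrite('pics/w4.png',f['img'][:,:,::-1])
E
```

```text
time: 15.0
eef_pos: [431.7, 274.4, 159.3]
ee_rot: [-3.14, 0.001, 2.038]
ft_force: [-0.8, 0.8, -0.9]
finger_gap: 41.8
finger_force: 30.0
t 15.0 pos [431.7 274.4 159.3] rpy [-3.140e+00  1.000e-03  2.038e+00] F [-0.8  0.8 -0.9] gap 41.8 | turn z 0.002 shift in final tool axes [ 18.3 -12.8 134.3]
```

View pics/w4.png

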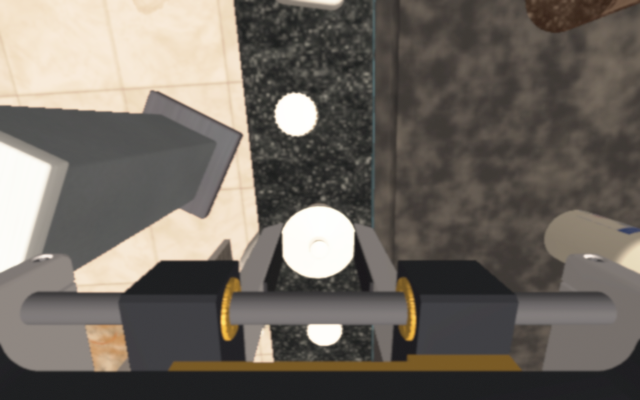

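The crucible is held upright. Jar 1 is at (296,114) and jar 2 at (324,332), so there is room between them. I'll lower it there.

```bash
python3 -m inch '[[[18,-12,0,0,0,0,0],[0,0,25,0,0,0,0],[0,0,25,0,0,0,0],[0,0,25,0,0,0,0],[0,0,25,0,0,0,0],[0,0,15,0,0,0,0],[0,0,10,0,0,0,0],[0,0,5,0,0,0,0],[0,0,3,0,0,0,0],[0,0,0,0,0,0,0],[0,0,0,0,0,0,0]]]'
python3 -c "
from h import *
to(412,285,23.5,116.6)"
```

```text
time: 16.15
eef_pos: [413.9, 285.2, 27.3]
ee_rot: [3.14, -0.0, 2.036]
ft_force: [0.0, -0.0, -1.1]
finger_gap: 41.9
finger_force: 30.0
t 16.15 pos [413.9 285.2  27.3] rpy [ 3.14  -0.     2.036] F [ 0.  -0.  -1.1] gap 41.9 | turn z 0.0 shift in final tool axes [ 0.7 -1.8  3.8]
```

```bash
python3 -m inch '[[[0,0,2,0,0,0,0],[0,0,1.5,0,0,0,0],[0,0,0,0,0,0,0]]]'
python3 -m inch '[[[0,0,0,0,0,0,54],[0,0,0,0,0,0,66],[0,0,0,0,0,0,66],[0,0,0,0,0,0,66],[0,0,-15,0,0,0,66],[0,0,-40,0,0,0,66],[0,0,-40,0,0,0,66],[0,0,-40,0,0,0,66],[-20,0,0,0,0,0,66],[-30,0,0,0,0,0,66],[0,0,0,0,0,0,66],[0,0,0,0,0,0,66]]]'
python3 - <<'E'
from h import *
from bench import vision
f=vision.grab_frame('wrist');pickle.dump(f,open('pics/w5.pkl','wb'));w=cloud(f);hsv=cv2.cvtColor(f['img'],cv2.COLOR_RGB2HSV)
m=(hsv[...,1]<50)&(hsv[...,2]>170)&(abs(w[...,2]-45)<9);m[260:]=0
n,l,s,k=cv2.connectedComponentsWithStats(m.astype(np.uint8))
for i in range(1,n):
    if s[i,4]>100: print(s[i],k[i].round(1),ray(f,*k[i],46).round(1))
t=vision.grab_frame('top');pickle.dump(t,open('pics/top2.pkl','wb'));wt=cloud(t);ht=cv2.cvtColor(t['img'],cv2.COLOR_RGB2HSV);v,u=np.mgrid[:400,:640]
m=(ht[...,1]<60)&(ht[...,2]>150)&(u>180)&(u<330)&(v>140)&(v<245)&(abs(wt[...,2]-45)<10)
n,l,s,k=cv2.connectedComponentsWithStats(m.astype(np.uint8))
for i in range(1,n):
    if s[i,4]>10: print('top',k[i].round(1),s[i,4],ray(t,*k[i],46).round(1))
to(376,332,25,116.6)
cv2.imwrite('pics/w5.png',f['img'][:,:,::-1])
E
```

```text
time: 16.45
eef_pos: [413.6, 285.3, 23.5]
ee_rot: [3.141, -0.0, 2.036]
ft_force: [-0.1, -1.3, 1.3]
finger_gap: 41.8
finger_force: 30.0
time: 17.65
eef_pos: [435.6, 240.2, 158.0]
ee_rot: [-3.141, -0.001, 2.034]
ft_force: [-0.5, -0.5, 0.1]
finger_gap: 66.0
finger_force: 0.0
[ 285   55   44   46 1520] [306.7  77.6] [377.7 334.7  46. ]
[ 294  122   46   43 1066] [315.5 142.5] [410.6 286.4  46. ]
[ 311  182   39   39 1166] [330.1 200.8] [449.1 241.6  46. ]
top [287.  179.1] 102 [507.4 134.3  46. ]
top [258.9 193.9] 63 [452.7 231.8  46. ]
top [229.8 214.7] 99 [376.9 331.   46. ]
t 17.75 pos [435.3 240.8 157.9] rpy [-3.141e+00 -1.000e-03  2.036e+00] F [-0.3 -0.7 -0. ] gap 66.0 | turn z 0.001 shift in final tool axes [108.1 -12.2 132.9]
```

View pics/w5.png

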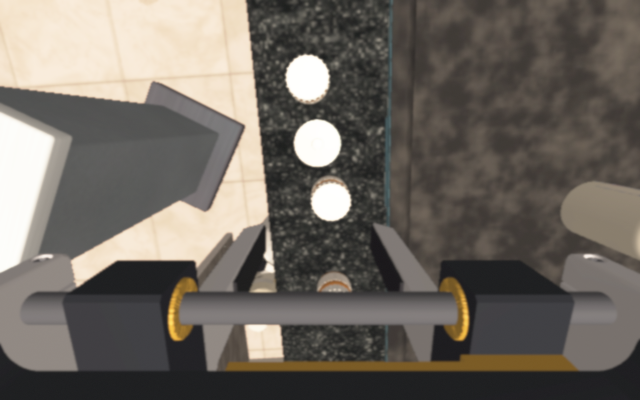

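The crucible stands at about (411,286) between the jars, which are at (307,78) and (330,201) in the image. Now jar 2.

```bash
python3 -m inch '[[[-7.5,12.5,0,0,0,0,66],[0,0,25,0,0,0,66],[0,0,25,0,0,0,66],[0,0,25,0,0,0,66],[0,0,25,0,0,0,66],[0,0,20,0,0,0,66],[0,0,14,0,0,0,66],[0,0,0,0,0,0,66],[0,0,0,0,0,0,66]]]'
python3 -c "
from h import *
to(450,240,23,116.6)"
```

```text
time: 18.65
eef_pos: [451.0, 239.7, 24.0]
ee_rot: [3.142, -0.0, 2.036]
ft_force: [0.4, 0.5, 0.4]
finger_gap: 65.9
finger_force: 0.0
t 18.65 pos [451.  239.7  24. ] rpy [ 3.142 -0.     2.036] F [0.4 0.5 0.4] gap 65.9 | turn z 0.001 shift in final tool axes [ 0.7 -0.7  1. ]
```

```bash
python3 -m inch '[[[0,0,1,0,0,0,0],[0,0,0,0,0,0,0],[0,0,0,0,0,0,0],[0,0,0,0,0,0,0],[0,0,0,0,0,0,0],[0,0,-15,0,0,0,0],[0,0,-40,0,0,0,0],[0,0,-45,0,0,0,0],[0,0,-40,0,0,0,0],[-42,-11,0,0,0,0,0],[-42,-11,0,0,0,0,0],[-42,-11,0,0,0,0,0],[-42,-11,0,0,0,0,0],[-42,-11,0,0,0,0,0],[-42,-11,0,0,0,0,0],[-42,-11,0,0,0,0,0],[-42,-11,0,0,0,0,0],[-42,-11,0,0,0,0,0],[-42,-11,0,0,0,0,0]]]'
python3 -m inch '[[[-42,-11,0,0,0,0,0],[-38,-11,0,0,0,0,0],[0,0,0,0,0,0,0],[0,0,0,0,0,0,0]]]'
python3 -c "
from h import *
to(559,-268.5,45,116.6)"
```

```text
time: 20.55
eef_pos: [540.1, -187.2, 163.0]
ee_rot: [3.141, -0.0, 2.035]
ft_force: [-0.6, 0.9, -1.2]
finger_gap: 39.3
finger_force: 30.0
time: 20.95
eef_pos: [555.9, -267.2, 162.4]
ee_rot: [-3.141, -0.002, 2.034]
ft_force: [1.0, 0.2, -0.9]
finger_gap: 39.3
finger_force: 30.0
t 20.95 pos [ 555.9 -267.2  162.4] rpy [-3.141e+00 -2.000e-03  2.034e+00] F [ 1.   0.2 -0.9] gap 39.3 | turn z -0.001 shift in final tool axes [ -2.6   2.2 117.4]
```

```bash
python3 -m inch '[[[-2,2,15,0,0,0,0],[0,0,25,0,0,0,0],[0,0,25,0,0,0,0],[0,0,20,0,0,0,0],[0,0,15,0,0,0,0],[0,0,10,0,0,0,0],[0,0,4,0,0,0,0],[0,0,0,0,0,0,0],[0,0,0,0,0,0,0]]]'
python3 -c "
from h import *
to(559,-268.5,45,116.6)"
```

```text
time: 21.85
eef_pos: [559.7, -267.7, 50.0]
ee_rot: [3.141, 0.001, 2.036]
ft_force: [0.6, -1.0, -1.0]
finger_gap: 39.3
finger_force: 30.0
t 21.85 pos [ 559.7 -267.7   50. ] rpy [3.141e+00 1.000e-03 2.036e+00] F [ 0.6 -1.  -1. ] gap 39.3 | turn z 0.001 shift in final tool axes [-0.4 -1.   5. ]
```

```bash
python3 -m inch '[[[0,0,2.5,0,0,0,0],[0,0,2,0,0,0,0],[0,0,0,0,0,0,50],[0,0,0,0,0,0,56],[0,0,0,0,0,0,56],[0,0,-10,0,0,0,56],[0,0,-45,0,0,0,56],[0,0,-50,0,0,0,56],[0,0,-40,0,0,0,66],[38,16.5,0,0,0,0,66],[38,16.5,0,0,0,0,66],[38,16.5,0,0,0,0,66],[38,16.5,0,0,0,0,66],[38,16.5,0,0,0,0,66],[38,16.5,0,0,0,0,66],[38,16.5,0,0,0,0,66],[38,16.5,0,0,0,0,66],[0,0,0,0,0,0,66],[0,0,0,0,0,0,66]]]'
python3 - <<'E'
from h import *
from bench import vision
f=vision.grab_frame('wrist');pickle.dump(f,open('pics/w6.pkl','wb'));w=cloud(f);hsv=cv2.cvtColor(f['img'],cv2.COLOR_RGB2HSV)
m=(hsv[...,1]<50)&(hsv[...,2]>170)&(abs(w[...,2]-45)<9);m[260:]=0
n,l,s,k=cv2.connectedComponentsWithStats(m.astype(np.uint8))
for i in range(1,n):
    if s[i,4]>100: print(s[i],k[i].round(1),ray(f,*k[i],46).round(1))
to(507,135,23,116.6)
t=vision.grab_frame('top');pickle.dump(t,open('pics/top3.pkl','wb'));wt=cloud(t)
cv2.imwrite('pics/w6.png',np.hstack([cv2.resize(f['img'],(480,300)),cv2.resize(t['img'][120:260,180:480],(320,149),interpolation=cv2.INTER_CUBIC).repeat(1,0)[:149].copy() if 0 else cv2.copyMakeBorder(cv2.resize(t['img'][120:260,180:480],(320,149),interpolation=cv2.INTER_CUBIC),0,151,0,0,cv2.BORDER_CONSTANT)])[:,:,::-1])
E
```

```text
time: 23.75
eef_pos: [540.8, 63.7, 190.3]
ee_rot: [3.141, 0.001, 2.038]
ft_force: [-0.2, 0.0, -0.2]
finger_gap: 65.9
finger_force: 0.0
[ 303   93   38   40 1122] [321.4 112.7] [508.3 137.7  46. ]
t 23.8 pos [541.   62.8 190.1] rpy [3.141e+00 1.000e-03 2.036e+00] F [ 0.3 -0.3  0.1] gap 65.8 | turn z 0.001 shift in final tool axes [ 79.8   2.  167.1]
```

View pics/w6.png

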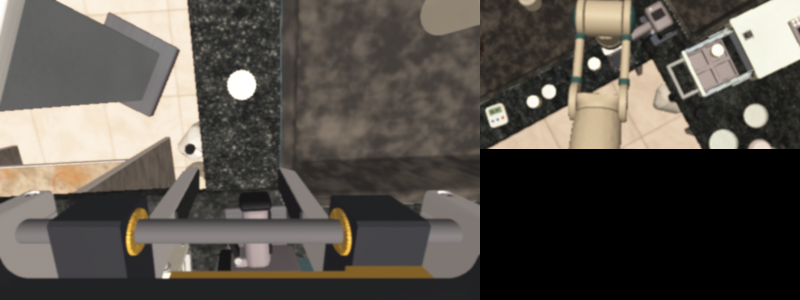

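Jar 3 is at about (508,137), and the top view shows jar 2 in the rear-right pocket. Next is jar 3.

```bash
python3 -m inch '[[[40,2,0,0,0,0,66],[40,2,0,0,0,0,66],[0,0,30,0,0,0,66],[0,0,30,0,0,0,66],[0,0,30,0,0,0,66],[0,0,30,0,0,0,66],[0,0,25,0,0,0,66],[0,0,13,0,0,0,66],[0,0,8,0,0,0,66],[0,0,0,0,0,0,66],[0,0,0,0,0,0,66]]]'
python3 -c "
from h import *
to(509,136,23,116.6)"
```

```text
time: 24.95
eef_pos: [509.4, 135.9, 24.2]
ee_rot: [3.14, 0.0, 2.034]
ft_force: [0.1, 1.7, 0.3]
finger_gap: 65.7
finger_force: 0.0
t 24.95 pos [509.4 135.9  24.2] rpy [3.14  0.    2.034] F [0.1 1.7 0.3] gap 65.7 | turn z -0.001 shift in final tool axes [ 0.3 -0.3  1.2]
```

```bash
python3 -m inch '[[[0,0,1,0,0,0,0],[0,0,0,0,0,0,0],[0,0,0,0,0,0,0],[0,0,0,0,0,0,0],[0,0,-15,0,0,0,0],[0,0,-40,0,0,0,0],[0,0,-45,0,0,0,0],[0,0,-45,0,0,0,0],[0,0,-20,0,0,0,0],[-39,-17,0,0,0,0,0],[-39,-17,0,0,0,0,0],[-39,-17,0,0,0,0,0],[-39,-17,0,0,0,0,0],[-39,-17,0,0,0,0,0],[-39,-17,0,0,0,0,0],[-39,-17,0,0,0,0,0],[-39,-17,0,0,0,0,0],[0,0,0,0,0,0,0],[0,0,0,0,0,0,0]]]'
python3 -c "
from h import *
to(528,-206.5,45,116.6)"
```

```text
time: 26.85
eef_pos: [526.4, -203.9, 187.2]
ee_rot: [-3.141, -0.002, 2.034]
ft_force: [-0.5, 0.5, -1.0]
finger_gap: 39.5
finger_force: 30.0
t 26.85 pos [ 526.4 -203.9  187.2] rpy [-3.141e+00 -2.000e-03  2.034e+00] F [-0.5  0.5 -1. ] gap 39.5 | turn z -0.002 shift in final tool axes [ -3.1   0.2 142.2]
```

```bash
python3 -m inch '[[[-2.5,0,20,0,0,0,0],[0,0,30,0,0,0,0],[0,0,30,0,0,0,0],[0,0,25,0,0,0,0],[0,0,15,0,0,0,0],[0,0,12,0,0,0,0],[0,0,5,0,0,0,0],[0,0,0,0,0,0,0],[0,0,0,0,0,0,0]]]'
python3 -c "
from h import *
to(528,-206.5,45,116.6)"
```

```text
time: 27.75
eef_pos: [528.6, -205.6, 51.4]
ee_rot: [3.141, 0.001, 2.036]
ft_force: [0.3, -0.5, -0.5]
finger_gap: 39.4
finger_force: 30.0
t 27.75 pos [ 528.6 -205.6   51.4] rpy [3.141e+00 1.000e-03 2.036e+00] F [ 0.3 -0.5 -0.5] gap 39.4 | turn z 0.001 shift in final tool axes [-0.5 -1.   6.4]
```

```bash
python3 -m inch '[[[0,0,4,0,0,0,0],[0,0,2,0,0,0,0],[0,0,0,0,0,0,50],[0,0,0,0,0,0,56],[0,0,0,0,0,0,56],[0,0,-10,0,0,0,56],[0,0,-45,0,0,0,56],[0,0,-50,0,0,0,56],[0,0,-40,0,0,0,66],[42,10,0,0,0,0,66],[42,10,0,0,0,0,66],[42,10,0,0,0,0,66],[42,10,0,0,0,0,66],[42,10,0,0,0,0,66],[42,10,0,0,0,0,66],[42,10,0,0,0,0,66],[42,10,0,0,0,0,66],[42,10,0,0,0,0,66],[42,10,0,0,0,0,66],[42,8,0,0,0,0,66]]]'
python3 -m inch '[[[0,0,0,0,0,0,66],[0,0,0,0,0,0,66]]]'
python3 - <<'E'
from h import *
from bench import vision
f=vision.grab_frame('wrist');pickle.dump(f,open('pics/w7.pkl','wb'));w=cloud(f);hsv=cv2.cvtColor(f['img'],cv2.COLOR_RGB2HSV)
m=(hsv[...,1]<50)&(hsv[...,2]>170)&(abs(w[...,2]-45)<9);m[260:]=0
n,l,s,k=cv2.connectedComponentsWithStats(m.astype(np.uint8))
for i in range(1,n):
    if s[i,4]>100: print(s[i],k[i].round(1),ray(f,*k[i],46).round(1))
to(378,333,23,116.6)
E
```

```text
time: 29.75
eef_pos: [417.0, 257.5, 190.6]
ee_rot: [3.14, 0.0, 2.036]
ft_force: [-0.1, -0.1, 0.2]
finger_gap: 66.2
finger_force: 0.0
time: 29.95
eef_pos: [417.2, 256.2, 190.2]
ee_rot: [3.141, 0.001, 2.038]
ft_force: [0.2, -0.1, 0.5]
finger_gap: 66.4
finger_force: 0.0
[ 299   86   38   40 1147] [317.1 105.1] [377.2 335.   46. ]
[305 143  39  37 815] [324.1 160.7] [409.6 287.4  46. ]
t 30.0 pos [417.5 255.4 190.1] rpy [3.141e+00 1.000e-03 2.036e+00] F [-0.3  0.1 -0.3] gap 65.6 | turn z 0.001 shift in final tool axes [ 87.1  -0.5 167.1]
```

```bash
python3 -m inch '[[[43.5,0,0,0,0,0,66],[43.5,0,0,0,0,0,66],[0,0,30,0,0,0,66],[0,0,30,0,0,0,66],[0,0,30,0,0,0,66],[0,0,30,0,0,0,66],[0,0,25,0,0,0,66],[0,0,13,0,0,0,66],[0,0,8,0,0,0,66],[0,0,0,0,0,0,66],[0,0,0,0,0,0,66]]]'
python3 -c "
from h import *
to(378,333,23,116.6)"
```

```text
time: 31.1
eef_pos: [379.4, 333.2, 24.3]
ee_rot: [3.14, -0.0, 2.034]
ft_force: [-0.3, 0.5, -0.2]
finger_gap: 66.0
finger_force: 0.0
t 31.1 pos [379.4 333.2  24.3] rpy [ 3.14  -0.     2.034] F [-0.3  0.5 -0.2] gap 66.0 | turn z -0.001 shift in final tool axes [ 0.4 -1.3  1.3]
```

```bash
python3 -m inch '[[[0,0,1,0,0,0,0],[0,0,0,0,0,0,0],[0,0,0,0,0,0,0],[0,0,0,0,0,0,0],[0,0,-15,0,0,0,0],[0,0,-40,0,0,0,0],[0,0,-45,0,0,0,0],[0,0,-45,0,0,0,0],[0,0,-10,0,0,0,0],[-41,-12,0,0,0,0,0],[-41,-12,0,0,0,0,0],[-41,-12,0,0,0,0,0],[-41,-12,0,0,0,0,0],[-41,-12,0,0,0,0,0],[-41,-12,0,0,0,0,0],[-41,-12,0,0,0,0,0],[-41,-12,0,0,0,0,0],[-41,-12,0,0,0,0,0],[-41,-12,0,0,0,0,0]]]'
python3 -m inch '[[[-41,-12,0,0,0,0,0],[-41,-12,0,0,0,0,0],[-41,-12,0,0,0,0,0],[-41,-11,0,0,0,0,0],[-41,-10,0,0,0,0,0],[0,0,0,0,0,0,0],[0,0,0,0,0,0,0]]]'
python3 -c "
from h import *
to(498,-299.5,45,116.6)"
```

```text
time: 33.0
eef_pos: [454.2, -88.2, 176.7]
ee_rot: [-3.141, -0.001, 2.036]
ft_force: [0.7, -0.0, -0.5]
finger_gap: 39.0
finger_force: 30.0
time: 33.7
eef_pos: [495.1, -295.6, 175.9]
ee_rot: [-3.141, -0.003, 2.034]
ft_force: [-0.1, 1.5, -1.2]
finger_gap: 39.2
finger_force: 30.0
t 33.7 pos [ 495.1 -295.6  175.9] rpy [-3.141e+00 -3.000e-03  2.034e+00] F [-0.1  1.5 -1.2] gap 39.2 | turn z -0.001 shift in final tool axes [ -4.8   0.9 130.9]
```

```bash
python3 -m inch '[[[-4,0,20,0,0,0,0],[0,0,30,0,0,0,0],[0,0,30,0,0,0,0],[0,0,20,0,0,0,0],[0,0,12,0,0,0,0],[0,0,8,0,0,0,0],[0,0,4,0,0,0,0],[0,0,0,0,0,0,0],[0,0,0,0,0,0,0]]]'
python3 -c "
from h import *
to(498,-299.5,45,116.6)"
```

```text
time: 34.6
eef_pos: [498.2, -299.5, 54.5]
ee_rot: [3.141, 0.001, 2.036]
ft_force: [-0.5, 0.3, -0.6]
finger_gap: 39.4
finger_force: 30.0
t 34.6 pos [ 498.2 -299.5   54.5] rpy [3.141e+00 1.000e-03 2.036e+00] F [-0.5  0.3 -0.6] gap 39.4 | turn z 0.001 shift in final tool axes [ 0.1 -0.2  9.5]
```

Next I'll lower it, let go, then back off to check the drawer and that the bench is clear of jars.

```bash
python3 -m inch '[[[0,0,5,0,0,0,0],[0,0,4,0,0,0,0],[0,0,0,0,0,0,50],[0,0,0,0,0,0,56],[0,0,0,0,0,0,56],[0,0,-10,0,0,0,56],[0,0,-45,0,0,0,56],[0,0,-50,0,0,0,56],[0,0,-40,0,0,0,80],[20,12,0,0,0,0,80],[0,0,0,0,0,0,80],[0,0,0,0,0,0,80]]]'
python3 - <<'E'
from h import *
from bench import vision
f=vision.grab_frame('wrist');pickle.dump(f,open('pics/w8.pkl','wb'))
t=vision.grab_frame('top');pickle.dump(t,open('pics/top4.pkl','wb'))
to(593.3,-13.6,200,120)
B=cv2.resize(t['img'][100:280,170:490],(640,360),interpolation=cv2.INTER_CUBIC)
A=cv2.resize(f['img'][:270],(560,236))
cv2.imwrite('pics/w8.png',np.vstack([cv2.copyMakeBorder(A,0,0,0,80,cv2.BORDER_CONSTANT),B])[:,:,::-1])
E
```

```text
time: 35.8
eef_pos: [499.1, -275.8, 189.7]
ee_rot: [-3.141, 0.0, 2.037]
ft_force: [0.1, -0.4, -0.8]
finger_gap: 79.3
finger_force: 0.0
t 35.9 pos [ 498.9 -276.1  188.8] rpy [-3.140e+00 -1.000e-03  2.036e+00] F [-0.5 -0.2  0.2] gap 79.8 | turn z -0.059 shift in final tool axes [180.2 213.  -11.2]
```

View pics/w8.png

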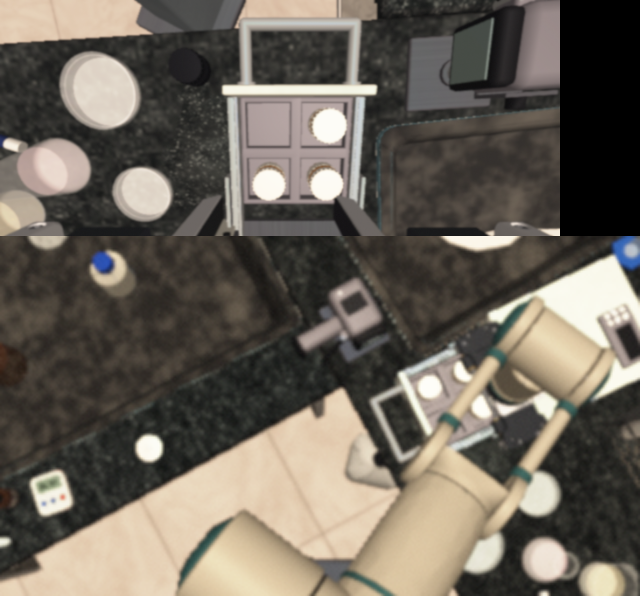

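All three jars stand in pockets (top half of the picture), and the crucible stands on the bench at (149,447). Now the trigger.

```bash
python3 -m inch '[[[0,0,-40,0,0,-0.059,94],[26,30.5,0,0,0,0,94],[26,30.5,0,0,0,0,94],[26,30.5,0,0,0,0,94],[26,30.5,0,0,0,0,94],[26,30.5,0,0,0,0,94],[26,30.5,0,0,0,0,94],[25,30,0,0,0,0,94],[0,0,0,0,0,0,94],[0,0,0,0,0,0,94]]]'
python3 - <<'E'
from h import *
from bench import vision
to(593.3,-13.6,106,120)
t=vision.grab_frame('wrist');pickle.dump(t,open('pics/w9.pkl','wb'))
cv2.imwrite('pics/w9.png',t['img'][:,:,::-1])
E
```

```text
time: 36.9
eef_pos: [593.2, -12.7, 228.4]
ee_rot: [-3.139, -0.001, 2.096]
ft_force: [-0.3, 0.0, -0.5]
finger_gap: 93.9
finger_force: 0.0
t 36.9 pos [593.2 -12.7 228.4] rpy [-3.139e+00 -1.000e-03  2.096e+00] F [-0.3  0.  -0.5] gap 93.9 | turn z 0.002 shift in final tool axes [ -0.9  -0.4 122.4]
```

View pics/w9.png

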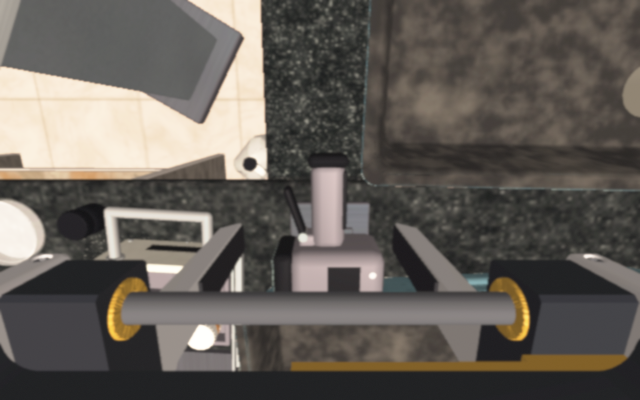

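The grip is at (328,200) and the trigger blade at (293,208), square between the open fingers as expected. I'll descend and squeeze.

```bash
python3 -m inch '[[[0,0,25,0,0,0,94],[0,0,25,0,0,0,94],[0,0,25,0,0,0,94],[0,0,20,0,0,0,94],[0,0,15,0,0,0,94],[0,0,12,0,0,0,94],[0,0,0,0,0,0,94],[0,0,0,0,0,0,94],[0,0,0,0,0,0,64],[0,0,0,0,0,0,64],[0,0,0,0,0,0,64]]]'
python3 -c "
from h import *
to(593.3,-13.6,106,120)"
```

```text
time: 38.05
eef_pos: [593.8, -12.6, 108.4]
ee_rot: [3.14, 0.001, 2.095]
ft_force: [-0.4, -0.2, 0.2]
finger_gap: 73.2
finger_force: 0.0
t 38.05 pos [593.8 -12.6 108.4] rpy [3.140e+00 1.000e-03 2.095e+00] F [-0.4 -0.2  0.2] gap 73.2 | turn z 0.0 shift in final tool axes [-0.6 -0.9  2.4]
```

```bash
python3 -m inch '[[[0,0,2,0,0,0,56],[0,0,0,0,0,0,54],[0,0,0,0,0,0,52],[0,0,0,0,0,0,50],[0,0,0,0,0,0,50],[0,0,0,0,0,0,50]]]'
python3 -m inch '[[[0,0,0,0,0,0,46],[0,0,0,0,0,0,44],[0,0,0,0,0,0,44],[0,0,0,0,0,0,44]]]'
```

```text
time: 38.65
eef_pos: [592.7, -11.9, 105.3]
ee_rot: [-3.141, -0.002, 2.095]
ft_force: [-2.4, 1.7, -0.6]
finger_gap: 49.6
finger_force: 3.3
time: 39.05
eef_pos: [595.3, -10.5, 105.1]
ee_rot: [3.137, -0.002, 2.094]
ft_force: [2.6, 6.5, -5.1]
finger_gap: 44.0
finger_force: 10.2
```

```bash
python3 -m inch '[[[0,0,0,0,0,0,42],[0,0,0,0,0,0,40],[0,0,0,0,0,0,38],[0,0,0,0,0,0,38],[0,0,0,0,0,0,38]]]'
python3 - <<'E'
from h import *
from bench import vision
to(593.3,-13.6,106,120)
t=vision.grab_frame('wrist');pickle.dump(t,open('pics/w10.pkl','wb'))
cv2.imwrite('pics/w10.png',t['img'][:,:,::-1])
E
```

```text
time: 39.55
eef_pos: [595.5, -10.3, 105.1]
ee_rot: [3.136, -0.002, 2.094]
ft_force: [3.6, 7.0, -6.0]
finger_gap: 43.5
finger_force: 29.9
t 39.55 pos [595.5 -10.3 105.1] rpy [ 3.136e+00 -2.000e-03  2.094e+00] F [ 3.6  7.  -6. ] gap 43.5 | turn z -0.0 shift in final tool axes [-1.8 -3.6 -0.9]
```

View pics/w10.png

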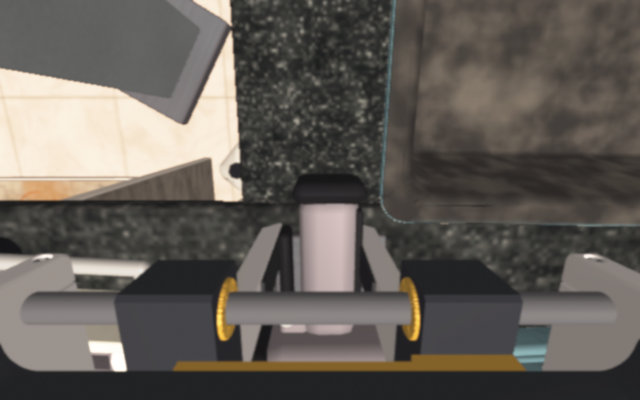

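The blade now lies parallel to the grip and the gap has stalled at 43.5 mm under 30 N, so the trigger is fully squeezed. I'll let it spring back and go to the release key.

```bash
python3 -m inch '[[[0,0,0,0,0,0,94],[0,0,0,0,0,0,94],[0,0,0,0,0,0,94],[0,0,0,0,0,0,94],[0,0,-25,0,0,0,94],[0,0,-50,0,0,0,94],[0,0,-50,0,0,0.059,60],[-39,-18,0,0,0,0,0],[-39,-18,0,0,0,0,0],[-39,-18,0,0,0,0,0],[-39,-18,0,0,0,0,0],[-39,-18,0,0,0,0,0],[-39,-18,0,0,0,0,0],[-39,-18,0,0,0,0,0],[-38,-18,0,0,0,0,0],[0,0,30,0,0,0,0],[0,0,0,0,0,0,0],[0,0,0,0,0,0,0]]]'
python3 - <<'E'
from h import *
from bench import vision
to(604.3,-354.8,122,116.6)
t=vision.grab_frame('wrist');pickle.dump(t,open('pics/w11.pkl','wb'))
s=vision.grab_frame('scene')
cv2.imwrite('pics/w11.png',np.vstack([cv2.resize(t['img'],(480,300)),cv2.resize(s['img'][130:280,310:550],(480,300),interpolation=cv2.INTER_CUBIC)])[:,:,::-1])
E
```

```text
time: 41.4
eef_pos: [604.1, -354.8, 200.6]
ee_rot: [3.141, -0.001, 2.035]
ft_force: [-0.2, -0.5, -0.1]
finger_gap: 1.2
finger_force: 0.0
t 41.4 pos [ 604.1 -354.8  200.6] rpy [ 3.141e+00 -1.000e-03  2.035e+00] F [-0.2 -0.5 -0.1] gap 1.2 | turn z 0.0 shift in final tool axes [-0.1  0.2 78.6]
```

View pics/w11.png

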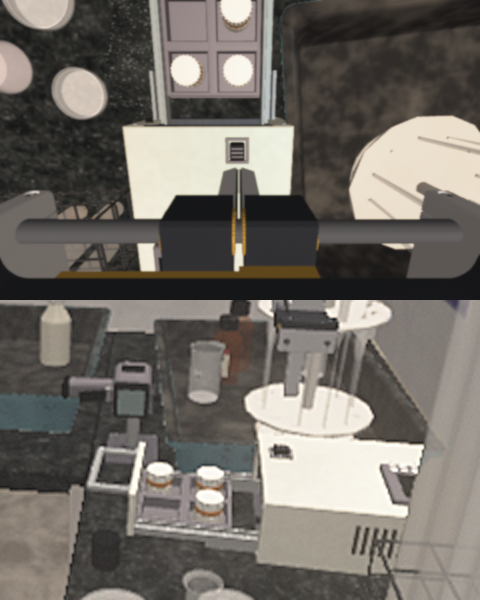

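The fingers are above and behind the key, which is at (236,151) in the upper picture. All three jars stand in the drawer, which is still locked out. I'll check the key's position.

Run:
```python
from h import *
f=pickle.load(open('pics/w11.pkl','rb'));hsv=cv2.cvtColor(f['img'],cv2.COLOR_RGB2HSV);v,u=np.mgrid[:400,:640]
m=(hsv[...,2]<90)&(u>298)&(u<332)&(v>185)&(v<217)
n,l,s,c=cv2.connectedComponentsWithStats(m.astype(np.uint8))
for i in range(1,n):
  if s[i,4]>20: print(s[i],c[i].round(1),ray(f,*c[i],122).round(1))
w=cloud(f);print(w[190:214:4,315].round(0))
k=w[185:217,298:332].reshape(-1,3);k=k[(k[:,2]>117)&(k[:,2]<128)];print('key top pts',len(k),cv2.minAreaRect(k[:,:2].astype(np.float32)))
```

```text
[307 190  18   8 123] [315.7 193.1] [ 598.  -345.7  122. ]
[307 199  18   4  42] [315.5 200.6] [ 601.  -351.8  122. ]
[307 205  18   4  43] [315.3 206.5] [ 603.2 -356.7  122. ]
[307 210  18   5  68] [315.6 212.4] [ 605.8 -361.5  122. ]
[[ 597. -344.  117.]
 [ 598. -347.  122.]
 [ 599. -350.  123.]
 [ 601. -353.  122.]
 [ 603. -357.  121.]
 [ 604. -359.  123.]]
key top pts 481 ((601.8133544921875, -353.654052734375), (17.09970474243164, 21.401765823364258), 26.514034271240234)
```

```bash
python3 -m inch '[[[2,-1.5,25,0,0,0,0],[0,0,25,0,0,0,0],[0,0,15,0,0,0,0],[0,0,7,0,0,0,0],[0,0,0,0,0,0,0],[0,0,0,0,0,0,0]]]'
python3 -c "
from h import *
to(601.8,-353.7,112,116.6)"
```

```text
time: 42.1
eef_pos: [602.8, -354.1, 130.2]
ee_rot: [3.14, 0.002, 2.036]
ft_force: [0.3, -0.5, 0.6]
finger_gap: 0.8
finger_force: 0.0
t 42.1 pos [ 602.8 -354.1  130.2] rpy [3.140e+00 2.000e-03 2.036e+00] F [ 0.3 -0.5  0.6] gap 0.8 | turn z 0.001 shift in final tool axes [ 0.8 -0.7 18.2]
```

```bash
python3 -m inch '[[[0.5,-0.5,5,0,0,0,0],[0,0,4,0,0,0,0],[0,0,3,0,0,0,0],[0,0,3,0,0,0,0],[0,0,2,0,0,0,0],[0,0,0,0,0,0,0],[0,0,0,0,0,0,0]]]'
```

```text
time: 42.8
eef_pos: [601.7, -354.1, 112.2]
ee_rot: [3.141, 0.001, 2.036]
ft_force: [-0.3, 1.0, 4.9]
finger_gap: 0.9
finger_force: 2.5
```

```bash
python3 -m inch '[[[0,0,1,0,0,0,0],[0,0,0,0,0,0,0],[0,0,0,0,0,0,0]]]'
python3 - <<'E'
from h import *
from bench import vision
C0=np.array([613.4,-451.7]);c=np.radians(-63.45);C=np.array([[np.cos(c),-np.sin(c)],[np.sin(c),np.cos(c)]])
def edge(f):
    w=cloud(f);m=(w[...,2]>70)&(w[...,2]<92);P=w[m][:,:2];L=(P-C0)@C
    L=L[(abs(L[:,1])<60)&(L[:,0]>-400)&(L[:,0]<-150)];return len(L),np.percentile(L[:,0],[1,5,20]).round(1)
print(edge(pickle.load(open('pics/top1.pkl','rb'))));t=vision.grab_frame('top');pickle.dump(t,open('pics/top5.pkl','wb'));print(edge(t))
to(0,0,0)
E
```

```text
time: 43.1
eef_pos: [601.7, -354.0, 112.1]
ee_rot: [3.14, 0.002, 2.036]
ft_force: [-1.4, 0.6, 8.3]
finger_gap: 0.2
finger_force: 4.2
(250, array([-363.4, -362.6, -359. ]))
(340, array([-346. , -344.3, -339.1]))
t 43.15 pos [ 601.7 -354.   112.2] rpy [3.140e+00 2.000e-03 2.036e+00] F [-0.2  0.5  7.8] gap 0.3 | turn z 0.0 shift in final tool axes [ 586.2 -379.2  112.2]
```

The drawer has sprung back by about 18 mm, so it is free. I'll lift, go to the handle, turn, and grip it.

```bash
python3 -m inch '[[[0,0,-20,0,0,0,0],[0,0,-40,0,0,0,0],[0,0,-40,0,0,0,0],[41,-5.5,0,0,0,0,0],[41,-5.5,0,0,0,0,0],[41,-5.5,0,0,0,0,0],[41,-5.5,0,0,0,0,0],[41,-5.5,0,0,0,0,0],[41,-5.5,0,0,0,0,30],[0,0,0,0,0,0.143,60],[0,0,0,0,0,0.143,60],[0,0,0,0,0,0.143,60],[0,0,0,0,0,0.143,60],[0,0,0,0,0,0.143,60],[0,0,0,0,0,0.143,60],[0,0,0,0,0,0.143,60],[0,0,0,0,0,0.143,60],[0,0,0,0,0,0.143,60],[0,0,0,0,0,0.143,60],[0,0,0,0,0,0.142,60]]]'
python3 -m inch '[[[0,0,25,0,0,0,60],[0,0,25,0,0,0,60],[0,0,0,0,0,0,60]]]'
python3 - <<'E'
from h import *
from bench import vision
to(462,-148.5,60,26.55)
f=vision.grab_frame('wrist');pickle.dump(f,open('pics/w12.pkl','wb'));w=cloud(f)
C0=np.array([613.4,-451.7]);c=np.radians(-63.45);C=np.array([[np.cos(c),-np.sin(c)],[np.sin(c),np.cos(c)]])
v,u=np.mgrid[:400,:640];m=(v<250)&(w[...,2]>72)&(w[...,2]<88);L=(w[m][:,:2]-C0)@C
L=L[(abs(L[:,1])<45)&(L[:,0]>-400)&(L[:,0]<-310)];print('bar x in case',len(L),np.percentile(L[:,0],[2,50,98]).round(1))
x=np.mean(np.percentile(L[:,0],[2,98]));print('bar world',(C0+C@[x,0]).round(1))
cv2.imwrite('pics/w12.png',f['img'][:,:,::-1])
E
```

```text
time: 45.15
eef_pos: [460.7, -148.6, 209.8]
ee_rot: [-3.14, 0.001, 0.458]
ft_force: [-0.0, 0.0, 0.6]
finger_gap: 59.8
finger_force: 0.0
time: 45.45
eef_pos: [458.3, -147.4, 157.2]
ee_rot: [-3.135, 0.005, 0.464]
ft_force: [-1.1, 0.1, -0.3]
finger_gap: 59.7
finger_force: 0.0
t 45.45 pos [ 458.3 -147.4  157.2] rpy [-3.135  0.005  0.464] F [-1.1  0.1 -0.3] gap 59.7 | turn z 0.0 shift in final tool axes [ 2.8  2.6 97.2]
bar x in case 1333 [-348.2 -342.1 -336.8]
bar world [ 460.3 -145.3]
```

View pics/w12.png

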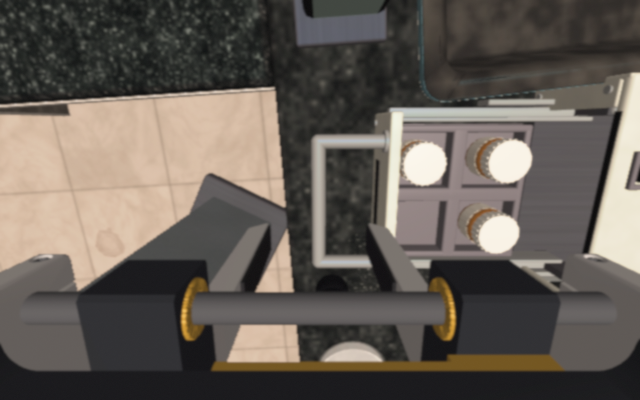

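The bar, at x≈320 in the image, is centred between the fingers. I'll descend, grip, and push home.

```bash
python3 -m inch '[[[2,0,20,0,0,0,60],[0,0,20,0,0,0,60],[0,0,20,0,0,0,60],[0,0,20,0,0,0,60],[0,0,15,0,0,0,60],[0,0,0,0,0,0,60],[0,0,0,0,0,0,0],[0,0,0,0,0,0,0],[0,0,0,0,0,0,0],[0,0,0,0,0,0,0],[0,0,0,0,0,0,0],[0,0,0,0,0,0,0]]]'
python3 -c "
from h import *
to(534,-292,60)"
```

```text
time: 46.7
eef_pos: [463.0, -147.5, 65.8]
ee_rot: [-3.141, -0.0, 0.463]
ft_force: [-0.6, 1.6, 1.0]
finger_gap: 15.7
finger_force: 0.5
t 46.7 pos [ 463.  -147.5   65.8] rpy [-3.141 -0.     0.463] F [-0.6  1.6  1. ] gap 15.7 | turn z 0.0 shift in final tool axes [ -1.1 161.    5.8]
```

```bash
python3 -m inch '[[[0,0,0,0,0,0,0],[0,0,0,0,0,0,0],[0,6,0,0,0,0,0],[0,10,0,0,0,0,0],[0,13,0,0,0,0,0],[0,13,0,0,0,0,0],[0,13,0,0,0,0,0],[0,13,0,0,0,0,0],[0,13,0,0,0,0,0],[0,13,0,0,0,0,0],[0,13,0,0,0,0,0],[0,13,0,0,0,0,0],[0,12,0,0,0,0,0],[0,10,0,0,0,0,0],[0,6,0,0,0,0,0],[0,4,0,0,0,0,0],[0,0,0,0,0,0,0],[0,0,0,0,0,0,0]]]'
python3 -c "
from h import *
to(534,-292,60)"
```

```text
time: 48.5
eef_pos: [531.9, -284.5, 65.8]
ee_rot: [3.139, -0.001, 0.464]
ft_force: [3.2, 0.0, 1.0]
finger_gap: 11.3
finger_force: 30.0
t 48.5 pos [ 531.9 -284.5   65.8] rpy [ 3.139e+00 -1.000e-03  4.640e-01] F [3.2 0.  1. ] gap 11.3 | turn z 0.0 shift in final tool axes [-1.5  7.7  5.8]
```

```bash
python3 -m inch '[[[0,3,0,0,0,0,0],[0,3,0,0,0,0,0],[0,3,0,0,0,0,0],[0,0,0,0,0,0,0],[0,0,0,0,0,0,0]]]'
python3 -m inch '[[[0,2,0,0,0,0,0],[0,2,0,0,0,0,0],[0,0,0,0,0,0,0],[0,0,0,0,0,0,0]]]'
```

```text
time: 49.0
eef_pos: [534.5, -289.8, 65.7]
ee_rot: [-3.138, -0.0, 0.463]
ft_force: [2.3, 6.5, 5.7]
finger_gap: 11.3
finger_force: 30.0
time: 49.4
eef_pos: [534.5, -289.8, 65.7]
ee_rot: [-3.13, -0.0, 0.463]
ft_force: [0.2, 12.9, 10.4]
finger_gap: 11.4
finger_force: 30.0
```

It's home: 185.9 mm from the end stop, with the force rising and no further motion. I'll let go, rise, and check.

```bash
python3 -m inch '[[[0,-4,0,0,0,0,0],[0,0,0,0,0,0,50],[0,0,0,0,0,0,50],[0,0,0,0,0,0,50],[0,0,0,0,0,0,50],[0,0,-10,0,0,0,50],[0,0,-40,0,0,0,50],[0,0,-50,0,0,0,50],[0,0,-50,0,0,0,50],[0,-40,0,0,0,0,50],[0,-40,0,0,0,0,50],[0,-40,0,0,0,0,50],[0,-40,0,0,0,0,50],[0,-40,0,0,0,0,50],[0,0,0,0,0,0,50],[0,0,0,0,0,0,50]]]'
python3 - <<'E'
from h import *
from bench import vision
to(0,0,0)
t=vision.grab_frame('top');s=vision.grab_frame('scene')
C0=np.array([613.4,-451.7]);c=np.radians(-63.45);C=np.array([[np.cos(c),-np.sin(c)],[np.sin(c),np.cos(c)]])
def edge(f):
    w=cloud(f);m=(w[...,2]>70)&(w[...,2]<92);P=w[m][:,:2];L=(P-C0)@C
    L=L[(abs(L[:,1])<60)&(L[:,0]>-400)&(L[:,0]<-150)];return len(L),np.percentile(L[:,0],[1,5,20]).round(1)
print(edge(pickle.load(open('pics/top0.pkl','rb'))),edge(t))
cv2.imwrite('pics/fin.png',np.vstack([cv2.resize(t['img'][100:260,180:500],(600,300)),cv2.resize(s['img'][130:280,180:550],(600,243))])[:,:,::-1])
E
```

```text
time: 51.0
eef_pos: [445.8, -112.9, 216.7]
ee_rot: [3.139, -0.001, 0.465]
ft_force: [0.5, -0.5, 0.2]
finger_gap: 49.9
finger_force: 0.0
t 51.0 pos [ 445.8 -112.9  216.7] rpy [ 3.139e+00 -1.000e-03  4.650e-01] F [ 0.5 -0.5  0.2] gap 49.9 | turn z 0.0 shift in final tool axes [-347.9 -300.8  216.7]
(161, array([-184.9, -183.6, -181.9])) (161, array([-184.4, -183.7, -181.7]))
```

View pics/fin.png

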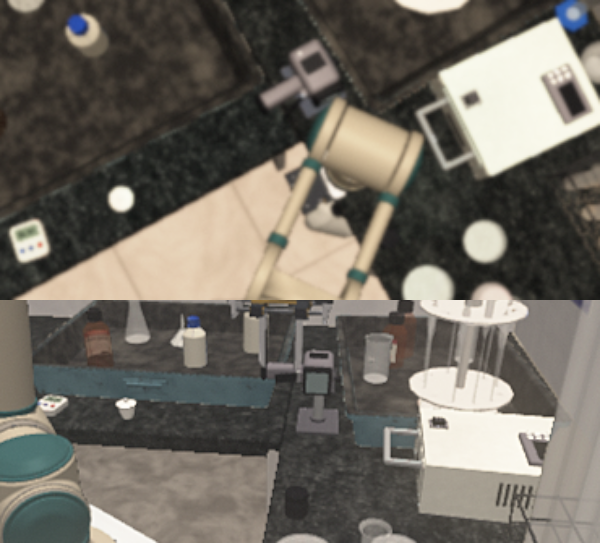

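The drawer is fully home: its handle edge matches the starting picture. The crucible is upright on the bench at (121,199), and nothing else has moved.

```bash
python3 -c "
from bench import ctrl
print(ctrl.job_done())"
```

```text
the job is handed in; nothing more can be done
None
```

The job is done and handed in at about 51 s: crucible on the bench, all three jars upright in drawer pockets, trigger fully squeezed and let go, drawer released and pushed fully home.

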